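# Bolt the sample case shut

### The job

Lock the wooden sample case: fetch the loose steel bolt whose tab end is under the low white riser, lay it tab up in the open track on the case lid with its round nose towards the bridge, then slide it under the bridge and fully home into the keeper, until the spring ball clicks into the notch, and let go. Do not disturb the two bottles and the beaker.

Things in the scene. Friction and masses are not known exactly. Their poses are not given: they have to be found in the camera images.
- bolt: Loose steel slide bolt, 0.22 kg: bar 160 mm long (x), 18 wide (y), 12 high, lying tab up. Origin: centre of its underside, z up; -x points to the nose end, +x to the square tail. Notch across its top, 14 long, 3 deep, at x = -20. At the start the nose end sticks out 70 to 92 mm from under the riser; the tab is under the board, out of reach: pull the bar out, put it down, retake it by the tab
- nose (a point): The bolt's nose end (bolt x = -80) at the underside; rounded as seen from above, radius 9. Bolt's axes
- tab (a point): Point on the bolt's upright finger tab (bolt x = +35), 34 mm above the bar's underside: tab 24 long (x), 12 thick (y), from the bar's top (12) to 45 mm above the underside. Bolt's axes
- case: Closed wooden case, fixed, 200 (x) by 320 (y) by 117 high, origin at the centre of its underside. A steel track runs along its y axis at x = 0 on the lid, floor at z = 120; the bolt slides to +y: between two open-topped cheeks (y = -125 to -30, 22 apart, lips flared to 37 overall, 13 high), over a gap, under a bridge, into the keeper
- track (a point): Point on the track floor in the gap (case x = 0, y = 25, z = 120; case's axes). Lay the bolt between the cheeks with its nose about here, pointing to the case's +y (so bolt's x along case's -y). Two entry guides start 7 mm further on, the bridge 20 mm further on: 30 long, inside 22 wide and 15 high, outside 34 wide, with a round housing on top to 34 above the floor
- home (a point): Point on the track floor in the keeper where the nose end is when the bolt is home (case x = 0, y = 120, z = 120), 95 mm beyond track. Keeper: y = 93 to 127, same section as the bridge, closed by an end wall 2 mm beyond this point
- detent (a joint): Spring ball (radius 8) looking down inside the bridge, 35 mm beyond track: 0 m = down, standing 2.5 mm into the bolt's path; 0.0025 when riding on the bar; 0 again once in the notch. Lifting it takes 3 N, riding 5 N: the bolt needs a push of 4 to 8 N as its nose meets it
- riser: Low white bench riser, fixed: board 150 (x) by 200 (y), underside 54 and top 64 above the bench, on two side panels set back at x = 157 to 212. Its origin is on the bench in front of it: the board's front edge is at x = +70, back edge at +220, centred in y; x points away from the robot
- bottle1: Amber bottle, 40 diameter, 80 high, on the riser; origin at the centre of its underside. Leave it alone
- bottle2: The same kind of bottle, standing on the case, beside the keeper on the +x side. Leave it alone
- beaker: Glass beaker, 60 diameter at the rim, 80 high, on the riser; origin at the centre of its underside. Leave it alone
Mind the look-alikes: they are no part of the job. Of the things like the bolt, leave any that is purple or red; of the rest the smaller one is meant.

How it is judged:
On the way:
1. the bolt lies flat in the track, nose towards the keeper but not yet in it (x of bolt in the frame of case between -0.006 and 0.006 m and angle between bolt's own z axis and vertical below 0.08 rad and angle between the x axis of bolt and the y axis of case, either way round below 0.08 rad and z of nose in the frame of track below 0.004 m and y of nose in the frame of track between -0.06 and 0.062 m), for 0.1 s.
At the end, for the whole second after the job is handed in: The bolt lies still and flat in the track (tilt under 0.08 rad, within 0.08 rad and 6 mm of its line, less than 4 mm off its floor), tab up, its nose in the keeper not more than 3 mm short of the home point, and the spring ball down in the notch (joint below 1.2 mm) (x of bolt in the frame of case between -0.006 and 0.006 m and angle between bolt's own z axis and vertical below 0.08 rad and angle between the x axis of bolt and the y axis of case, either way round below 0.08 rad and z of nose in the frame of track below 0.004 m and y of nose in the frame of home above -0.003 m and value of joint detent below 0.0012 m and linear speed of bolt below 0.01 m/s); the robot touches nothing.
It fails at once if a bottle or the beaker was moved more than 20 mm or tipped (distance of any of bottle1, bottle2, beaker from where it was at the start of the episode above 0.02 m or angle between any of bottle1, bottle2, beaker's own z axis and vertical above 0.35 rad).
It also fails if it takes over 62 s, if anything falls off the work surface, if the arm or the gripper's body presses on something with over 40 N, if the wrist force passes 120 N, or if a joint passes its speed limit or range.

### The arm

A 6-joint arm with a two-finger parallel gripper is mounted at the origin on the work surface. World frame = base frame: x ahead of the robot, y to its left, z up, the work surface at z = 0. Lengths are in m, angles in rad, forces in N, time in s.
With the tool pointing down it reaches from about 0.3 to 0.85 m from the base axis. Payload 5.4 kg.
Tool frame: the origin (TCP) lies midway between the tips of the shut fingers; the grasp point (between the pads) lies 19 mm behind it; z points along the fingers, y is the direction in which the jaws open and shut (so a half turn about z gives the same grasp; the last joint's range is limited). The gripper opens to 85 mm and grips with 20 to 120 N. Pads are 22 mm wide; open, the fingers measure 114 mm over their backs; the gripper's body (76 mm by 85 mm) begins 54 mm behind the grasp point. The pads swing forward as they close: fully open they stand 13 mm farther back than shut.
Start: joints at [-1.35, 0.158, 1.597, -0, 1.386, -0.21], TCP at [0.24, -0.522, 0.231] pointing down, gripper open.
Joint ranges: [-2.91, 2.91], [-0.94, 2.29], [0.18, 2.7], [-1.29, 4.43], [0.17, 2.64], [-3, 3]. Speed limits (rad/s): [2.57, 2.57, 3.14, 3.14, 3.14, 3.14].

### API

Orientations are given as [roll, pitch, yaw] about the fixed x, y, z axes, in that order (R = Rz(yaw) Ry(pitch) Rx(roll)).
In Python, from station import env, release, gripper_close, solver, optics, workorder gives the robot as it stands. Calls block until the motion is done:
- env.movep(position, orientation): joint-space move of the TCP to a pose.
- env.line_to(position, speed=0.15, attitude=None, guard=None): straight line of the TCP; attitude=None keeps the orientation; speed is the mean speed in m/s. With guard (N) it stops when the force on the tool has changed by that much, and returns True; else False.
- env.move_j(angles): joint-space move.
- release() and gripper_close(squeeze=None): open the fingers fully, or close them until they stop; squeeze is the grip in N (None keeps the last).
- env.hold(seconds).
- solver.ik(position, orientation): joint angles nearest the present ones, or None.
- optics.camera(name): name is "side" or "top"; returns a dict with "img" (384x512x3 uint8, blue, green, red), "fx", "fy", "cx", "cy" (pixels), "R" (3x3) and "t" (3): a world point X has camera coordinates R X + t. Camera axes: x right, y down, z forward; pixel columns grow to the right and rows downward; lengths in m; the calibration is good to about 2 mm. A picture is of the moment at which its call begins. There is no depth.
A pose or a line that the arm cannot do raises env.PlanningError and nothing moves.
- workorder.sign_off(): hands the job in, once; it reports no verdict.
Readings, each from a call of its own:
- env.current_time_s(): time.
- env.current_joint_pos(): joint angles.
- env.current_joint_vel(): joint speeds.
- env.current_tau(): joint torques, N m.
- env.current_eef_pos(): TCP position.
- env.current_ee_rot(): TCP orientation.
- env.current_wrist_force(): force on the tool from outside, world axes, zero at the start.
- env.current_moment(): the same for the moment, N m.
- env.current_opening(): finger opening in m.
Only numpy, scipy, OpenCV 4.12 (cv2) and the standard library are available. Lean on these libraries where they do the work, as an engineer would, in place of code of your own. Each camera call takes 0.05 s, during which the arm holds its last target. There are 200 camera calls.

## Working session

There is one attempt and no reset: what is moved stays moved. The work goes in short steps, each a Python script; the robot and the scene stay as the last script left them, time stands still between calls to the robot, and variables do not carry over. Pictures are saved under pics/ and viewed, about 8 in all and at most 12, crops included, and the job is handed in when it is done.

```bash
ls; mkdir -p pics; python3 - <<'E'
from station import env, optics
import cv2,pickle
c={n:optics.camera(n) for n in("top","side")}
pickle.dump(c,open("c0.pkl","wb"))
for n in c:
    cv2.imwrite(f"pics/{n}0.png",cv2.resize(c[n]["img"],(768,576),interpolation=cv2.INTER_CUBIC)); print(n,c[n]["fx"],c[n]["cx"],c[n]["cy"],c[n]["R"],-c[n]["R"].T@c[n]["t"])
print(env.current_time_s(),env.current_ee_rot())
E
```

```text
pics
top 419.68212847105667 254.62827645505797 203.5872175306501 [[ 0.01018704 -0.99994633  0.00188947]
 [-0.99840863 -0.01027615 -0.05544919]
 [ 0.05546563 -0.0013216  -0.99845972]] [ 0.45611044 -0.08866279  1.27490537]
side 431.7697465397585 259.3444289973532 188.17805146100054 [[ 0.99889572 -0.04129271  0.02241084]
 [-0.00425255 -0.55451307 -0.83216415]
 [ 0.04678942  0.8311499  -0.55407634]] [ 0.46626791 -1.07608827  0.79261912]
0.1 [-3.13986820e+00 -3.66259970e-04  4.30808128e-01]
```

View pics/top0.png

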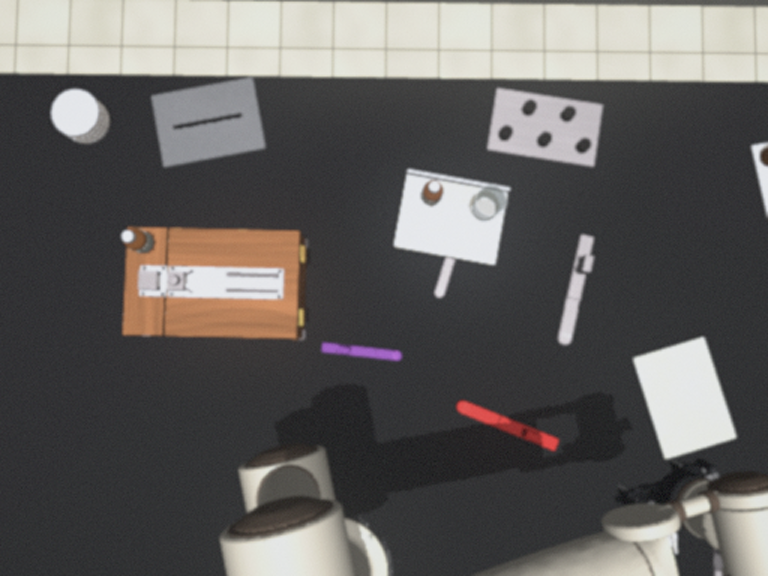

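View pics/side0.png

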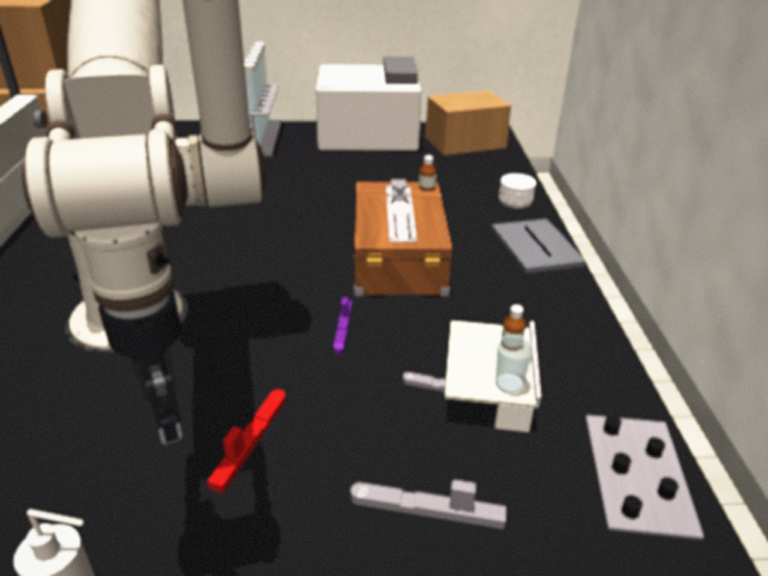

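The top view shows the bolt candidates (768-wide pixels): a short grey bar at (444,278) coming out from the riser, a larger grey bolt at (576,290), a purple one at (361,352) and a red one at (508,425). The smaller grey one under the riser is the target. The case is at (212,283), with its keeper to the left beside bottle2 at (130,238).

```bash
cat > h.py <<'E'
import numpy as np, cv2
def ray(c,u,v,z):
    d=c["R"].T@np.array([(u-c["cx"])/c["fx"],(v-c["cy"])/c["fy"],1]); o=-c["R"].T@c["t"]
    return (o+d*(z-o[2])/d[2])
def pix(c,X):
    p=c["R"]@np.asarray(X)+c["t"]; return np.array([c["fx"]*p[0]/p[2]+c["cx"],c["fy"]*p[1]/p[2]+c["cy"]])
def blob(c,m,box):
    x0,y0,x1,y1=box; M=np.zeros_like(m); M[y0:y1,x0:x1]=m[y0:y1,x0:x1]
    cs,_=cv2.findContours(M,cv2.RETR_EXTERNAL,cv2.CHAIN_APPROX_NONE)
    return max(cs,key=cv2.contourArea)[:,0,:].astype(float)
E
python3 - <<'E'
import pickle; from h import *
c=pickle.load(open("c0.pkl","rb"))["top"]; im=c["img"]
hsv=cv2.cvtColor(im,cv2.COLOR_BGR2HSV)
grey=((hsv[...,1]<60)&(hsv[...,2]>110)).astype(np.uint8)
# bolt stub
b=blob(c,grey,(280,178,310,205))
P=np.array([ray(c,u,v,.012)[:2] for u,v in b])
r=cv2.minAreaRect(P.astype(np.float32)*1000); print("stub",r,P[P[:,0].argmin()])
# rows: centre & width
for v in range(174,202):
    us=np.where(grey[v,280:312])[0]+280
    if len(us): print(v,us.min(),us.max(),ray(c,(us.min()+us.max())/2,v,.012)[:2].round(4))
# wood
wood=((hsv[...,0]<20)&(hsv[...,1]>100)&(hsv[...,2]>60)).astype(np.uint8)
w=blob(c,cv2.morphologyEx(wood,cv2.MORPH_CLOSE,np.ones((9,9))),(70,140,215,235))
W=np.array([ray(c,u,v,.117)[:2] for u,v in w]).astype(np.float32)*1000
print("case",cv2.minAreaRect(W))
t=blob(c,grey,(85,170,196,205)); T=np.array([ray(c,u,v,.12)[:2] for u,v in t]).astype(np.float32)*1000
print("track",cv2.minAreaRect(T), cv2.fitLine(T,cv2.DIST_L2,0,.01,.01).T)
rr=blob(c,grey,(255,105,345,180)); Rr=np.array([ray(c,u,v,.064)[:2] for u,v in rr]).astype(np.float32)*1000
print("riser",cv2.minAreaRect(Rr))
A=cv2.resize(im[165:212,75:215],None,fx=5.5,fy=5.5,interpolation=cv2.INTER_CUBIC)
B=cv2.resize(im[105:212,250:345],None,fx=3,fy=3,interpolation=cv2.INTER_CUBIC)
o=np.zeros((600,790,3),np.uint8); o[:A.shape[0],:A.shape[1]]=A[:,:790]; o[265:265+B.shape[0],:B.shape[1]]=B
s=pickle.load(open("c0.pkl","rb"))["side"]["img"]
S=cv2.resize(s[205:290,230:370],None,fx=3,fy=3,interpolation=cv2.INTER_CUBIC); o[265:265+S.shape[0],300:300+S.shape[1]]=S
cv2.imwrite("pics/crop1.png",o)
E
```

```text
stub ((575.7634887695312, -211.36285400390625), (22.838886260986328, 66.89567565917969), 73.68836975097656) [ 0.54427484 -0.19987442]
174 295 303 [ 0.6173 -0.2237]
175 295 302 [ 0.6143 -0.2222]
176 295 302 [ 0.6112 -0.2222]
177 294 302 [ 0.6082 -0.2207]
178 294 301 [ 0.6051 -0.2192]
179 294 301 [ 0.6021 -0.2192]
180 294 301 [ 0.599  -0.2192]
181 293 300 [ 0.596  -0.2162]
182 293 300 [ 0.5929 -0.2162]
183 293 300 [ 0.5899 -0.2163]
184 292 299 [ 0.5868 -0.2132]
185 292 299 [ 0.5838 -0.2133]
186 292 299 [ 0.5808 -0.2133]
187 292 299 [ 0.5777 -0.2133]
188 291 298 [ 0.5747 -0.2103]
189 291 298 [ 0.5716 -0.2103]
190 291 298 [ 0.5686 -0.2103]
191 290 297 [ 0.5655 -0.2073]
192 290 297 [ 0.5625 -0.2073]
193 290 297 [ 0.5595 -0.2073]
194 289 296 [ 0.5564 -0.2043]
195 289 296 [ 0.5534 -0.2044]
196 290 296 [ 0.5504 -0.2059]
197 290 295 [ 0.5473 -0.2044]
198 291 294 [ 0.5443 -0.2044]
case ((560.7882080078125, 220.24447631835938), (336.3448181152344, 203.0907440185547), 89.09807586669922)
track ((561.1768798828125, 225.75799560546875), (268.5939636230469, 59.85813522338867), 89.04042053222656) [[1.1758013e-02 9.9993086e-01 5.6087897e+02 2.2597481e+02]]
riser ((686.4501953125, -220.76353454589844), (206.7967071533203, 184.16419982910156), 80.11551666259766)
```

View pics/crop1.png

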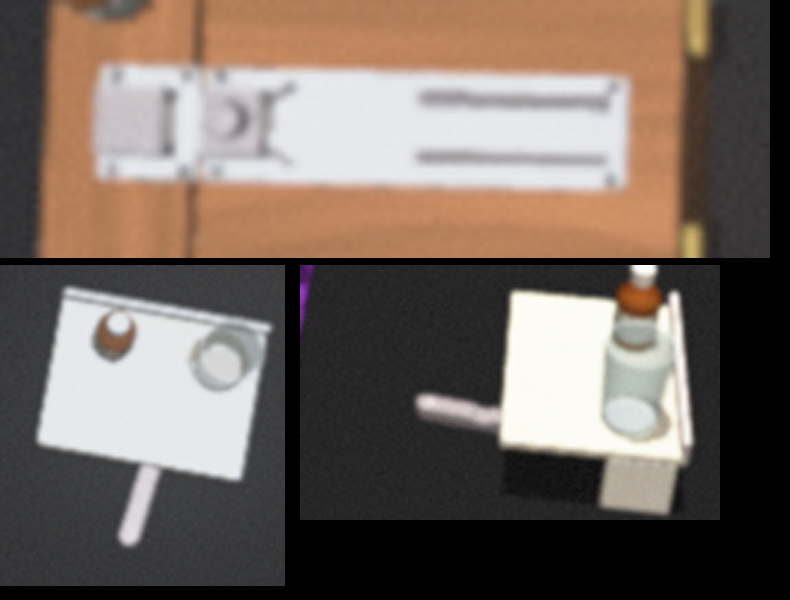

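Crop 1 confirms the target: a plain grey stub with a rounded nose at the riser front. The case's track runs with bridge and keeper on the left and cheeks on the right. Now I grasp the stub and pull it straight out along its axis.

```bash
python3 - <<'E'
import pickle; from h import *
from station import env, release, gripper_close, solver, optics
c=pickle.load(open("c0.pkl","rb"))["top"]; im=c["img"].astype(float).min(2)
# subpixel edges per row of stub
pts=[]
for v in range(178,194):
    r=im[v,280:312]; h=(r.max()+np.median(r[:5]))/2; i=np.where(r>h)[0]; a,b=i[0],i[-1]
    l=a-(r[a]-h)/(r[a]-r[a-1]); q=b+(r[b]-h)/(r[b]-r[b+1]); pts.append(ray(c,280+(l+q)/2,v,.011)[:2])
pts=np.array(pts,np.float32); vx,vy,x0,y0=cv2.fitLine(pts,cv2.DIST_L2,0,1e-3,1e-3).ravel()
if vx<0: vx,vy=-vx,-vy
d=np.array([vx,vy]); p0=np.array([x0,y0]); th=np.arctan2(vy,vx)
s=(0.5435-x0)/vx; nose=p0+s*d; print("nose",nose,"th",th)
g=nose+.028*d; yaw=th+np.pi; ori=[np.pi,0,yaw]
env.movep([g[0],g[1],.10],ori); print(env.current_time_s(),env.current_joint_pos().__repr__())
env.line_to([g[0],g[1],.002],speed=.12,guard=12)
print(env.current_eef_pos()); gripper_close(60); print("open",env.current_opening(),env.current_wrist_force())
e=g-.125*d; env.line_to([e[0],e[1],.0025],speed=.1)
print(env.current_opening(),env.current_eef_pos(),env.current_wrist_force())
release(); env.line_to([e[0],e[1],.10],speed=.25)
b=e-.09*d; 
np.save("b.npy",[nose-.125*d,d]); print(env.current_time_s())
E
```

```text
nose [ 0.5435     -0.20167205] th -0.29289427
1.825 array([-5.52228519e-01,  3.69894080e-01,  1.61353149e+00, -2.50009016e-04,
        1.15747939e+00, -1.82850816e+00])
[ 0.57108249 -0.21026089  0.002978  ]
open 0.01617622305628733 [0.31986736 0.2787847  3.89346639]
0.016279579939124086 [ 0.45003803 -0.17340179  0.00237632] [-3.36504377  0.31663235  5.88482849]
6.0417
```

```bash
python3 - <<'E'
import pickle; from h import *
from station import env, optics
c={n:optics.camera(n) for n in("top","side")}; pickle.dump(c,open("c1.pkl","wb"))
b=np.load("b.npy"); P=np.r_[b[0]+.115*b[1],.034]
for n in c: print(n,pix(c[n],P))
u,v=pix(c["top"],P).astype(int); A=c["top"]["img"][v-50:v+50,u-65:u+65]
u,v=pix(c["side"],P).astype(int); B=c["side"]["img"][v-50:v+50,u-65:u+65]
cv2.imwrite("pics/p2.png",cv2.resize(np.vstack([A,B]),None,fx=3,fy=3,interpolation=cv2.INTER_CUBIC))
print(A.shape,B.shape)
E
```

```text
top [291.27006445 200.97055184]
side [264.72183581 242.31709213]
(100, 130, 3) (100, 130, 3)
```

View pics/p2.png

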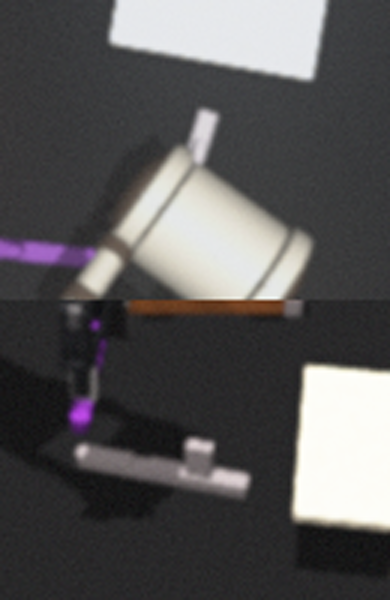

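The picture shows the bolt fully out of the riser: in the lower (side) half, nose at (82,453), tab at (200,455) and tail at (245,485). Tab is up and clear, and it agrees with the predicted position to about 2 px. Next I retake it by the tab and measure the case line.

```bash
python3 - <<'E'
import pickle; from h import *
from station import env, release, gripper_close, solver, optics
nose,d=np.load("b.npy"); th=np.arctan2(d[1],d[0]); yaw=th+np.pi; ori=[np.pi,0,yaw]
p=nose+.115*d
env.line_to([p[0],p[1],.10],speed=.25)
env.line_to([p[0],p[1],.016],speed=.12,guard=10); print(env.current_eef_pos())
gripper_close(60); print("open",env.current_opening())
env.line_to([p[0],p[1],.24],speed=.25); print(env.current_opening(),env.current_wrist_force(),env.current_moment(),env.current_time_s())
c0=pickle.load(open("c0.pkl","rb"))
c=c0["top"]; im=c["img"].astype(float)
# strip edges: blue channel separates white strip from wood
B=im[...,0]; G=im.min(2)
def edges(prof,off,h=None):
    h=h or (np.percentile(prof,95)+np.percentile(prof,15))/2; i=np.where(prof>h)[0]; a,b=i[0],i[-1]
    return off+a-(prof[a]-h)/(prof[a]-prof[a-1]), off+b+(prof[b]-h)/(prof[b]-prof[b+1])
mid=[];ch=[]
for u in range(98,186):
    a,b=edges(B[165:212,u],165); A,Bb=ray(c,u,a,.12),ray(c,u,b,.12); mid.append(((A+Bb)/2)[:2])
m=np.array(mid,np.float32); f=cv2.fitLine(m,cv2.DIST_HUBER,0,1e-3,1e-3).ravel(); print("strip",f, "x at y=.2:",f[2]+(.2-f[3])*f[0]/f[1])
for u in range(154,184):
    q=G[:,u]; vs=[]
    for lo,hi in((179,187),(190,198)):
        w=np.clip(q[lo:hi].max()-q[lo:hi]-15,0,None); vs.append((w*np.arange(lo,hi)).sum()/w.sum())
    ch.append(ray(c,u,sum(vs)/2,.13)[:2])
m=np.array(ch,np.float32); f=cv2.fitLine(m,cv2.DIST_HUBER,0,1e-3,1e-3).ravel(); print("cheek",f,"x at .2:",f[2]+(.2-f[3])*f[0]/f[1])
# cheek extent along y on both cheeks
for v in(182.5,183,193.5,194): 
    r=G[int(v),140:196]; i=np.where(r<(r.max()+r.min())/2)[0]+140; print("cheek cols",i.min(),i.max(),ray(c,i.min()-.5,v,.13)[:2],ray(c,i.max()+.5,v,.13)[:2])
print("strip ends",[ray(c,75+x/5.5-.4,188,.12)[:2] for x in(98,628)], "guide tip",ray(c,75+295/5.5-.4,187,.13)[:2],"keeper l/r",[ray(c,75+x/5.5-.4,187,.135)[:2] for x in(98,175)])
# side view: strip mid x
s=c0["side"]; S=s["img"].astype(float)[...,0]; m=[]
for v in range(128,158):
    a,b=edges(S[v,245:290],245); A,Bb=ray(s,a,v,.12),ray(s,b,v,.12); m.append(((A+Bb)/2)[:2])
m=np.array(m,np.float32); f=cv2.fitLine(m,cv2.DIST_HUBER,0,1e-3,1e-3).ravel(); print("side strip",f,"x at .2",f[2]+(.2-f[3])*f[0]/f[1],m[0],m[-1])
E
```

```text
[ 0.53445588 -0.19913275  0.01682376]
open 0.010790318894588175
0.011009200256981494 [-0.23714675 -0.12059107 -2.9924735 ] [ 0.00998941 -0.04806169 -0.02998148] 9.2083
strip [0.01298959 0.99991566 0.5608278  0.22252412] x at y=.2: 0.5605352
cheek [0.01614544 0.99986964 0.55964816 0.14595458] x at .2: 0.5605208
cheek cols 154 195 [0.574697   0.18734986] [0.57589147 0.07236409]
cheek cols 157 195 [0.57340737 0.17910621] [0.57451622 0.07233933]
cheek cols 152 195 [0.54443453 0.19210508] [0.54567805 0.07182027]
cheek cols 189 195 [0.544109   0.09093374] [0.54430681 0.07179559]
strip ends [array([0.55874074, 0.35788808]), array([0.56149575, 0.0920389 ])] guide tip [0.56161293 0.2561621 ] keeper l/r [array([0.56014115, 0.35217465]), array([0.56053629, 0.31406205])]
side strip [0.01182298 0.9999301  0.55856436 0.17214516] x at .2 0.55889374 [0.5602713  0.31877285] [0.55750537 0.11009192]
```

```bash
python3 - <<'E'
import pickle; from h import *
from station import env, optics
O=np.array([.5600+.014*.0235,.2235]); yd=np.array([.014,1.]); np.save("case.npy",[O,yd])
p=O+yd*(.017-.115); yaw=np.arctan2(-yd[1],-yd[0])+np.pi
print(p,yaw); env.movep([*p,.24],[np.pi,0,yaw]); env.line_to([*p,.165],speed=.15)
print(env.current_eef_pos(),env.current_ee_rot(),env.current_opening(),env.current_time_s())
c={n:optics.camera(n) for n in("top","side")}; pickle.dump(c,open("c2.pkl","wb"))
A=cv2.resize(c["top"]["img"][140:220,75:215],None,fx=4,fy=4,interpolation=cv2.INTER_CUBIC)
B=cv2.resize(c["side"]["img"][95:165,200:340],None,fx=4,fy=4,interpolation=cv2.INTER_CUBIC)
cv2.imwrite("pics/p3.png",np.vstack([A,B]))
E
```

```text
[0.558957 0.1255  ] 1.5567972413540134
[0.55960678 0.12527966 0.16585208] [3.14023812e+00 6.92327760e-08 1.55648262e+00] 0.011164332654125472 11.5
```

View pics/p3.png

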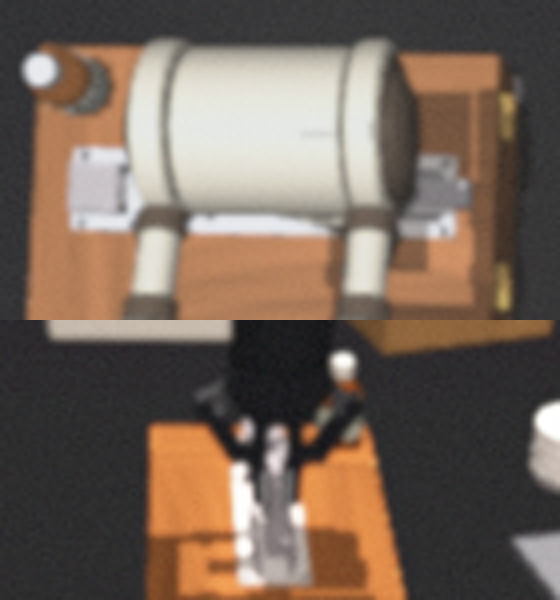

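The top camera sees mostly wrist; only the tail shows, at (470,190). The side view shows the tail over the strip near (285,555). I'll enlarge the side view and compare projections.

```bash
python3 - <<'E'
import pickle; from h import *
c2=pickle.load(open("c2.pkl","rb"))
A=cv2.resize(c2["side"]["img"][120:165,240:300],None,fx=10,fy=10,interpolation=cv2.INTER_CUBIC)
t=np.array([.5596,.1253,.1659]); yd=np.array([.014,1,0]); und=t[2]-.0168
def P(al,lat,h): return np.r_[(t+al*-yd+lat*np.array([1,-.014,0]))[:2],und+h]
for n,l,h in(("L",-.009,.012),("R",.009,.012),("Lb",-.009,0),("Rb",.009,0)):
    p=pix(c2["side"],P(.045,l,h)); print(n,p,(p-[240,120])*10+5); 
O=np.array([.5603,.2235])
for x,y in((-.0275,-.125),(.0275,-.125),(-.011,-.125),(.011,-.125)):
    p=pix(c2["side"],[O[0]+x+.014*y,O[1]+y,.12]); print((p-[240,120])*10+5)
cv2.imwrite("pics/p4.png",A)
E
```

```text
L [266.46949456 150.04930275] [269.69494561 305.49302747]
R [272.36999105 150.08837752] [328.69991053 305.8837752 ]
Lb [266.34579902 153.50327391] [268.45799022 340.03273912]
Rb [272.21668626 153.54049944] [327.1668626  340.40499441]
[202.06795419 393.38021466]
[377.18333188 393.19208923]
[254.67252563 393.32370188]
[324.71862351 393.24845176]
```

View pics/p4.png

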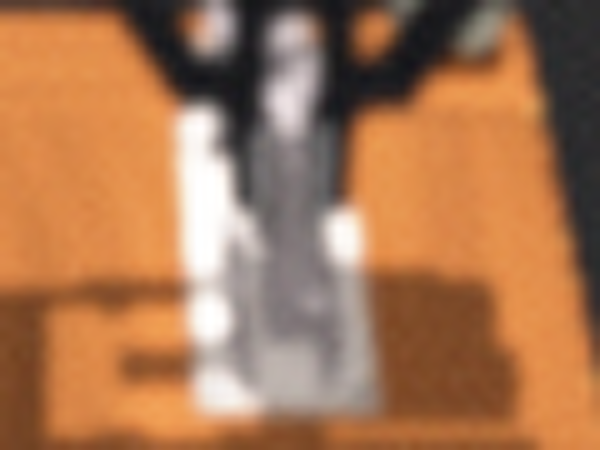

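```bash
python3 - <<'E'
from h import *
from station import env, optics
O,yd=np.load("case.npy"); p=O+yd*(.017-.115)
print(env.current_wrist_force())
for z in(.150,.1372):
    g=env.line_to([*p,z],speed=.05,guard=6); print(z,g,env.current_eef_pos(),env.current_wrist_force(),env.current_moment())
    if g: break
print(env.current_time_s())
E
```

```text
[ 0.29965241  0.21798709 -1.53803836]
0.15 False [0.55860239 0.12549825 0.1494598 ] [ 0.86920753 -0.34345861 -2.95681286] [-0.05537974 -0.06460619  0.03455939]
0.1372 True [0.55908454 0.12542562 0.13624532] [1.46547648 0.56468418 4.49979671] [ 0.06524201 -0.16817559  0.04432185]
12.3833
```

```bash
python3 - <<'E'
from h import *
from station import env, optics
O,yd=np.load("case.npy"); p=O+yd*(.017-.115)
x,y,z=env.current_eef_pos(); env.line_to([*p,.1368],speed=.05); env.hold(.2)
print(env.current_eef_pos(),env.current_wrist_force())
for n in(.045,.075,.100,.114):
    q=O+yd*(n-.115); g=env.line_to([*q,.1368],speed=.06,guard=18)
    print(n,g,env.current_eef_pos(),env.current_wrist_force().round(1),env.current_opening())
    if g: break
print(env.current_time_s())
E
```

```text
[0.55860605 0.12546843 0.13630153] [ 0.71800234  0.64093564 -1.60716553]
0.045 False [0.55926455 0.15371823 0.13673588] [ 0.   0.1 -1.8] 0.010535850078670113
0.075 False [0.55976169 0.18389714 0.13663919] [ 1.1 -1.  -3. ] 0.01074854747457703
0.1 False [0.55999988 0.20869006 0.13654373] [ 1.  -0.2 -4.3] 0.010956683417437222
0.114 False [0.56019235 0.22316581 0.13647823] [ 0.8  2.4 -5.9] 0.01100359137344629
15.05
```

```bash
python3 - <<'E'
from h import *
from station import env, optics
O,yd=np.load("case.npy")
for n in(.117,.119,.121,.123,.125,.127,.129,.131,.133):
    q=O+yd*(n-.115); g=env.line_to([*q,.1368],speed=.04,guard=10)
    print(n,g,env.current_eef_pos().round(4),env.current_wrist_force().round(1))
    if g: break
print(env.current_time_s())
E
```

```text
0.117 False [0.5602 0.2255 0.1366] [ 0.7 -1.3 -5.7]
0.119 False [0.5602 0.2277 0.1366] [ 1.1 -0.7 -5.9]
0.121 False [0.5603 0.2301 0.1366] [ 1.7  0.1 -5.5]
0.123 False [0.5604 0.2325 0.137 ] [ 0.5  2.4 -4.3]
0.125 False [0.5606 0.2338 0.137 ] [ 0.2  1.  -3.6]
0.127 False [0.5607 0.2356 0.137 ] [ 0.9  0.9 -4.1]
0.129 False [0.5607 0.2367 0.1368] [ 0.4 -5.2 -3.1]
0.131 False [0.5608 0.2369 0.137 ] [ -0.6 -11.4  -1.2]
0.133 False [0.561  0.237  0.1372] [ -2.2 -20.    1.9]
17.3
```

The end wall was felt at y≈0.2369, and the downward pull dropped as the ball fell into the notch. I'll back off to about 1 mm from the wall, release, retreat and look.

```bash
python3 - <<'E'
import pickle; from h import *
from station import env, optics, release
O,yd=np.load("case.npy")
q=O+yd*(.1268-.115); env.line_to([*q,.1368],speed=.04); print(env.current_eef_pos(),env.current_wrist_force().round(1))
release(); x,y,_=env.current_eef_pos(); env.line_to([x,y,.26],speed=.15); print(env.current_wrist_force().round(1))
env.movep([.40,-.1,.28],[np.pi,0,1.57]); print(env.current_time_s())
c={n:optics.camera(n) for n in("top","side")}; pickle.dump(c,open("c3.pkl","wb"))
A=cv2.resize(c["top"]["img"][150:212,75:215],None,fx=5,fy=5,interpolation=cv2.INTER_CUBIC)
B=cv2.resize(c["side"]["img"][105:165,200:340],None,fx=5,fy=5,interpolation=cv2.INTER_CUBIC)[:285]
cv2.imwrite("pics/p5.png",np.vstack([A,B]))
T=O+yd*(.120-.160)
print("pred tail px",(pix(c["top"],[*T,.132])-[75,150])*5)
E
```

```text
[0.56057091 0.23571386 0.13691636] [ 0.  -1.  -2.8]
[-0.1  0.4  0.5]
20.6833
pred tail px [398.03071124 189.3881591 ]
```

View pics/p5.png

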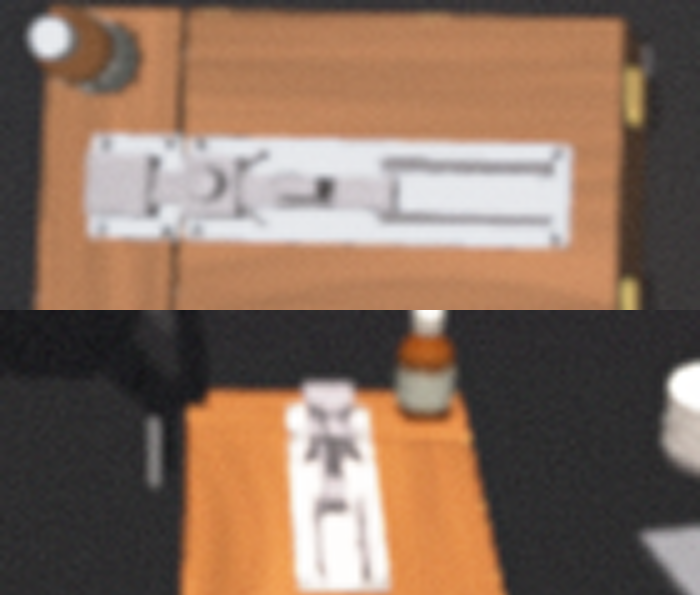

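The picture shows the bar running through the bridge into the keeper. The tail is at about (396,193), against a predicted (398,189) for fully home. The tab is up and bottle2 is in place, so I hand in.

```bash
python3 - <<'E'
from station import env, workorder
workorder.sign_off(); print(env.current_time_s())
E
```

```text
the job is handed in; nothing more can be done
the job is handed in; nothing more can be done
```

The bolt appears to be locked in the keeper, and the job is handed in at about 21 s of robot time. Sign-off reports no verdict, so what follows rests on my own checks.

**What I did:** I pulled the smaller grey bolt out from under the riser by its nose. I then retook it by the tab, laid it between the cheeks and slid it under the bridge until it met the keeper's end wall. Finally I backed off about 1 mm, let go and moved clear.

**Last checks:**
- **Laid in the track:** the bolt came down to floor height, with the tool at z = 0.136. That means it was down between the cheeks, not resting on their lips.
- **End wall:** it pushed back with 20 N at tool y = 0.237.
- **Spring ball:** the downward pull on the tool fell from about 6 N to 3–4 N just before the wall, as expected when the ball drops into the notch. I could not read the ball's position directly.
- **Final picture:** the bar is flat and in line, with the tab up, and the tail is within about 1–2 mm of where it should be when home. Bottle2 stands where it was.

**What disagreed or was not checked:**
- The wall came about 5 mm further along than my estimate of the nose position, probably because of small errors in the estimated nose and case positions.
- The two cameras disagreed by 1.6 mm on the track's sideways position. The bolt still slid in with sideways forces of about 2 N or less.
- I did not look at bottle1 and the beaker again at the end. The gripper stayed clear of them throughout.

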